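Crack the sealed lid of the net-weight hopper over a catch tray

TASK

Stand the blue catch tray on the bench under the tip of the hopper's chute and let go of it. Then take the red handle of the clear lid, break the stuck seal, and lift the lid only slightly, front edge about 35 mm up (between 25 and 50 mm), never flung wide, so that all five net weights slide down into the tray. Finish still holding the lid slightly open like that, with all the weights in the tray and nothing else on the bench shifted.

Things in the scene. Friction and masses are not known exactly. Their poses are not given: they have to be found in the camera images.
- hopper: Fixed grey bench hopper, 138 long (x) x 72 wide (y) x 200 tall, on two dark feet 140 long that reach 63 mm either side of its middle line. Origin: bench level, middle of the hopper; its -x side is the front, turned roughly towards the robot. A chute inside, 60 mm wide, slopes down at 35 degrees to the front; five net weights lie on it, held back by the lid's front plate.
- chute_tip (a point): Middle of the front edge, upper face, of the chute tongue that sticks out 100 mm in front of the hopper's origin; axes as the hopper's. Tip 65 mm above the bench, underside 60 mm; the room below it is free back to the side walls, 69 mm in front of the origin. Weights sliding off land 10 to 70 mm farther out than the tip.
- lid (a joint): Hinge angle of the clear lid, rad: 0 = shut and sealed, grows as the front rises, stop at 0.55. The lid is a top plate with a front plate hanging from it down to the chute; the hinge is at the hopper's rear top edge. The front plate's lower edge rises about 35 mm per 0.2 rad; weights slide through freely from about 0.13 rad.
- lid_hinge (a point): Hinge axis of the lid (along the hopper's y), on the hopper's middle plane, 203 mm above the bench, 68 mm behind the hopper's origin; axes as the hopper's.
- lid_handle (a point): Centre of the upright red handle block on the lid: 36 long (x) x 16 thick (y) x 40 tall; 105 mm in front of the hinge axis and 30 mm above it with the lid shut. Axes turn with the lid. The stuck seal takes 12 to 17 N upwards here, peaking in the first 2 mm; after about 6 mm it springs upwards by up to 10 N until 11 mm; past that the lid only weighs about 2 N here and drops back if let go.
- tray_mid (a point): Centre (half-way up) of the loose blue catch tray, an open box 120 (x) x 110 (y) x 42 tall, walls and floor 4 mm, about 150 g (varies). Its handle is on its -x side.
- tray_handle (a point): Grip point of the tray's upright yellow handle block, 81 mm from the tray's centre towards its -x, 40 mm above its underside. The block is 38 long (tray x) x 16 thick (tray y), from 10 to 60 mm above the tray's underside. Axes as the tray's.
- weight0_mid (a point): Centre of one of the five terracotta net weights with a white band, a rounded block 22 x 18 x 16, 25 g; starts inside the hopper on the chute.
- weight1_mid (a point): Centre of one of the five terracotta net weights with a white band, a rounded block 22 x 18 x 16, 25 g; starts inside the hopper on the chute.
- weight2_mid (a point): Centre of one of the five terracotta net weights with a white band, a rounded block 22 x 18 x 16, 25 g; starts inside the hopper on the chute.
- weight3_mid (a point): Centre of one of the five terracotta net weights with a white band, a rounded block 22 x 18 x 16, 25 g; starts inside the hopper on the chute.
- weight4_mid (a point): Centre of one of the five terracotta net weights with a white band, a rounded block 22 x 18 x 16, 25 g; starts inside the hopper on the chute.
- basket: Light wooden bowl, 110 across, 55 tall; a bystander to leave where it is. Origin under its middle.
- pliers_red: Red-handled pliers, 175 long, lying; a bystander to leave where it is. Origin under its middle.
- pliers_yellow: Yellow-handled pliers, 175 long, lying; a bystander to leave where it is. Origin under its middle.
- caliper: Steel caliper with black body, 150 long, lying; a bystander to leave where it is. Origin under its middle.
- jar: Small jar with blue cap, 52 across, 60 tall; a bystander to leave where it is. Origin under its middle.
- mug: White mug, 76 across, 90 tall; a bystander to leave where it is. Origin under its middle.
Mind the look-alikes: they are no part of the job. Of the things that look like the part that bears tray_mid, the smallest one is meant.

How it is judged:
By the outcome, as a careful person would: the job done as asked, in the order asked, and still so for the second after the job is handed in, while the arm keeps its last pose, push and grip.
It also fails if it takes over 51 s, if anything falls off the work surface, if the arm or the gripper's body presses on something with over 40 N, if the wrist force passes 120 N, or if a joint passes its speed limit or range.

ROBOT

A 6-joint arm with a two-finger parallel gripper is mounted at the origin on the work surface. World frame = base frame: x ahead of the robot, y to its left, z up, the work surface at z = 0. Lengths are in m, angles in degrees, forces in N, time in s.
With the tool pointing down it reaches from about 0.3 to 0.75 m from the base axis. Payload 8.5 kg.
Tool frame: the origin (TCP) lies on the centre line of the jaws, within the pads' length; the fingertips stand 11 mm ahead of it and the grasp point (between the pads) lies 8 mm behind it; x points along the fingers, y is the direction in which the jaws open and shut, and the axes are right-handed (so a half turn about x gives the same grasp; the last joint's range is limited). The gripper opens to 85 mm and grips with 20 to 120 N. Pads are 22 mm wide; open, the fingers measure 114 mm over their backs; the gripper's body (76 mm by 85 mm) begins 54 mm behind the grasp point. The pads swing forward as they close: fully open they stand 13 mm farther back than shut.
Start: joints at [-12.336, 21.807, 74.336, -0, 83.858, -12.336], TCP at [0.55, 0, 0.242] pointing down, gripper open.
Joint ranges: [-178.18, 178.18], [-50.72, 133.34], [12.68, 142.11], [-81.47, 261.47], [9.98, 163.14], [-165.26, 165.26]. Speed limits (degrees/s): [136.94, 136.94, 180, 180, 180, 180].

INTERFACE

Orientations are given as a 3x3 rotation matrix whose columns are the frame's x, y, z axes.
In Python, from rig import env gives the robot as it stands.
- The arm moves only by the tool carry_out, never from a script. Its argument "motion" is a list that holds one entry, the list of rows, each a list of 7 numbers: the shift along the tool's x, y, z in cm, then the turn, a rotation vector about the tool's x, y, z in rad, then the finger opening in cm, from 0 to 8.54. A call has 1 to 5 rows; each row is the pose to reach, as a shift and turn from the pose commanded when the call began, along the tool's axes at that moment; what a row does not reach only later rows make up. A row lasts 1/12 s, in which the tool goes at most 41.7 mm and 7.16 degrees, less where a joint would pass 70% of its speed; a pose out of reach is approached as far as the arm can. A call with a gripper value outside its range is refused whole. The fingers move at their own pace and stop on an object; "grip_force" is the grip in N (left out, the last holds). Time passes only in rows, so rows that repeat a pose let the fingers close. It gives the time, the measured TCP pose, the force and the opening at its end, in the units of the state.
- env.observe(): the state, without advancing time (a new reading comes with each control period).
- env.get_image(name): name is "scene" or "side" or "wrist"; returns a dict with "image" (400x640x3 uint8, red, green, blue), "fov_y" (degrees; the focal length in pixels is half the picture's height over the tangent of half this angle, whatever the lens; pixels are square), "cx", "cy" (the principal point, pixels), "R" (3x3) and "t" (3): a world point X has camera coordinates R X + t. Camera axes: x right, y down, z forward; pixel columns grow to the right and rows downward; lengths in m; the calibration is good to about 2 mm. The wrist camera is an equidistant fisheye: a pixel r from the principal point sees the ray r / f radians off the axis. A picture is of the moment at which its call begins. There is no depth.
- env.close_job(): hands the job in, once; it reports no verdict.
The state is a dict: "time_s": time; "q": joint angles; "qvel": joint speeds; "joint_efforts": joint torques, N m; "position": TCP position; "tool_rot": TCP orientation; "ft_force": force on the tool from outside, world axes, zero at the start; "wrist_torque": the same for the moment, N m; "grip_width": finger opening in m.
Only numpy, scipy, OpenCV 4.12 (cv2) and the standard library are available. Lean on these libraries where they do the work, as an engineer would, in place of code of your own. Each camera call takes 0.05 s, during which the arm holds its last target. There are 200 camera calls.

## Working session

There is one attempt and no reset: what is moved stays moved. The work goes in short steps, Python scripts to look and compute and a tool call to move; the robot and the scene stay as the last step left them, time stands still between calls to the robot, and variables do not carry over. Pictures are saved under pics/ and viewed, on a budget of 10 in all, crops included, one or two more only if the job needs it, and the job is handed in when it is done.

Besides the shell and the picture viewer there is one more tool, called after "Emit:" as a command line: name --argument value ..., lists and objects as JSON in quotes. carry_out: Moves the arm, as the interface text tells. Its arguments: {"type":"object","properties":{"motion":{"type":"array","items":{"type":"array","items":{"type":"array","items":{"type":"number"}}}},"grip_force":{"type":"number"}},"required":["motion"]}

```bash
ls; mkdir -p pics; python3 - <<'E'
from rig import env
import cv2,json,numpy as np
for n in("scene","side"):
    d=env.get_image(n); cv2.imwrite(f"pics/{n}0.png",d["image"][:,:,::-1])
    print(n,d["fov_y"],d["cx"],d["cy"],np.round(d["R"],3).tolist(),np.round(d["t"],3).tolist())
s=env.observe();print(s["time_s"],s["position"],np.round(s["tool_rot"],3).tolist(),s["grip_width"])
E
```

```text
pics
scene 46.52662612049327 312.9878840583055 204.12129120223898 [[-0.33, 0.944, 0.011], [0.756, 0.271, -0.595], [-0.565, -0.188, -0.803]] [0.154, -0.276, 2.041]
side 51.19489876435905 314.27836409152 204.0067372769989 [[0.925, -0.38, -0.004], [-0.204, -0.487, -0.849], [0.32, 0.786, -0.528]] [-0.422, 0.227, 1.218]
0.1 [5.49759278e-01 4.83808645e-05 2.41759747e-01] [[-0.001, 1.0, -0.0], [0.0, -0.0, -1.0], [-1.0, -0.001, -0.0]] 0.08561853752304575
```

View pics/scene0.png

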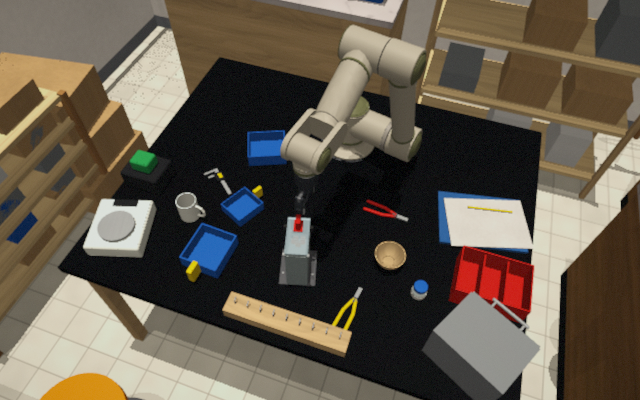

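View pics/side0.png

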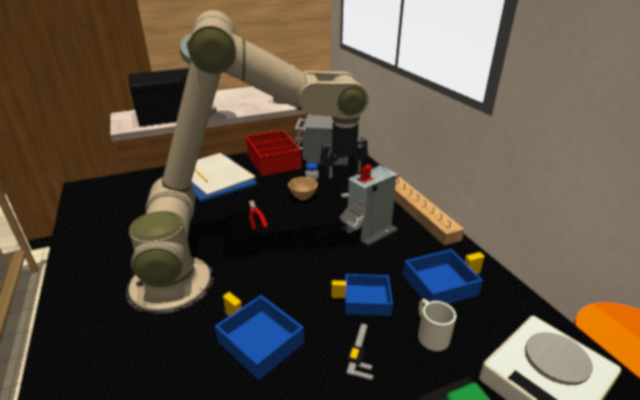

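Three blue trays are candidates in the scene view, at (267,147), (242,206) and (209,250). In the side view they are at (260,335), (368,293) and (442,277). The middle one (242,206) looks smallest, so I'll confirm that in an enlarged crop that also serves for measuring. The hopper is at (297,250), with its red handle at (298,225).

```bash
python3 - <<'E'
import cv2,numpy as np
a=cv2.imread("pics/scene0.png")[120:300,180:330]; b=cv2.imread("pics/side0.png")[150:330,320:490]
a=cv2.resize(a,(500,600),interpolation=3)[:, :]
a=cv2.resize(cv2.imread("pics/scene0.png")[180:290,180:330],None,fx=5.33,fy=5.33,interpolation=2)[:586]
cv2.imwrite("pics/cropA.png",a)
b=cv2.resize(cv2.imread("pics/side0.png")[155:320,320:490],None,fx=3.6,fy=3.6,interpolation=2)
cv2.imwrite("pics/cropB.png",b);print(a.shape,b.shape)
E
```

```text
(586, 800, 3) (594, 612, 3)
```

View pics/cropA.png

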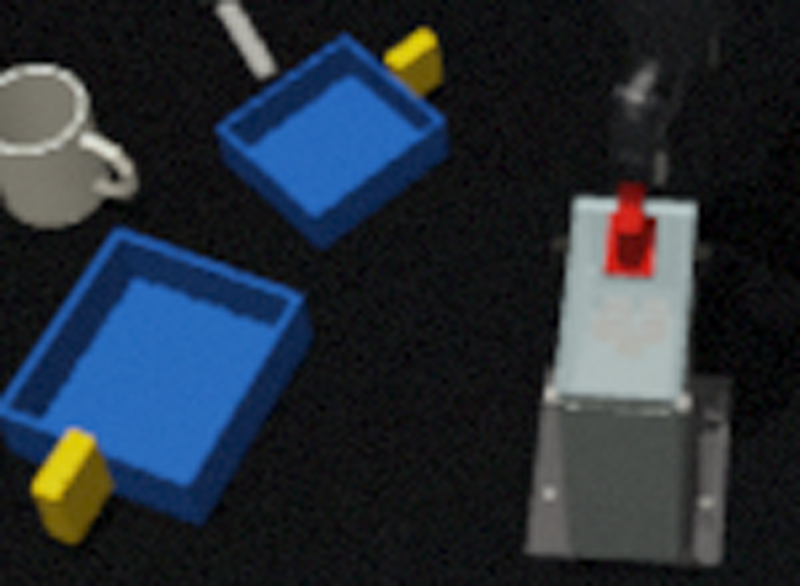

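View pics/cropB.png

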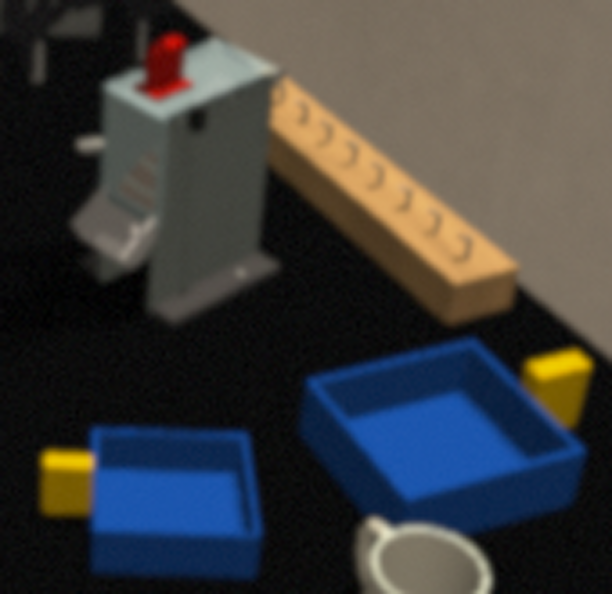

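The crop confirms that the tray at scene (242,206) is clearly smaller than the one at (209,250). The one at (267,147) is also larger in the side view, so I'm taking the middle one. Next I'll fit the poses of the tray and hopper.

```bash
cat > h.py <<'E'
import numpy as np, cv2
from scipy.optimize import least_squares
from rig import env
def proj(d,X):
    X=np.atleast_2d(X)@np.array(d["R"]).T+np.array(d["t"]); f=200/np.tan(np.radians(d["fov_y"]/2))
    return np.c_[d["cx"]+f*X[:,0]/X[:,2], d["cy"]+f*X[:,1]/X[:,2]]
def place(p,L):
    c,s=np.cos(p[2]),np.sin(p[2]); L=np.array(L,float)
    return np.c_[p[0]+c*L[:,0]-s*L[:,1],p[1]+s*L[:,0]+c*L[:,1],L[:,2]]
def fit(obs,p0):  # obs: list of (cam,local pts(m),pixels)
    r=lambda p:np.concatenate([(proj(d,place(p,L))-np.array(x)).ravel() for d,L,x in obs])
    s=least_squares(r,p0,loss="soft_l1"); return s.x,r(s.x).reshape(-1,2)
E
python3 - <<'E'
from h import *
A=env.get_image("scene");B=env.get_image("side")
a=lambda L:[((u+.5)/5.33-.5+180,(v+.5)/5.33-.5+180) for u,v in L]
b=lambda L:[((u+.5)/3.6-.5+320,(v+.5)/3.6-.5+155) for u,v in L]
x,y,z=.06,.055,.042
# scene image: right corner of -x wall etc.
TA=([(-x,-y,z),(-x,y,z),(x,y,z),(x,-y,z),(-.081,0,.06)],a([(447,120),(345,35),(218,130),(322,220),(412,43)]))
TB=([(-x,y,z),(x,y,z),(x,-y,z),(-x,-y,z),(-.081,0,.06)],None)
best=[]
for yaw in np.arange(0,6.3,.5):
    p,r=fit([(A,)+TA],[.5,.2,yaw]); best.append((np.abs(r).sum(),p,r))
p=min(best,key=lambda t:t[0]);print("tray scene",p[1],np.degrees(p[1][2]),p[2].round(1).tolist())
pr=proj(B,place(p[1],TB[0]));print("pred side crop",((pr-[320,155])*3.6).round().tolist())
pT=p[1]
HA=([(-.037,0,.253),(.068,-.036,.203),(.068,.036,.203),(.07,.063,0),(.07,-.063,0)],a([(632,189),(688,400),(555,398),(527,553),(720,565)]))
HB=([(-.037,0,.253),(-.07,.063,0),(.07,.063,0),(-.1,.03,.065)],b([(172,40),(172,323),(280,265),(128,263)]))
best=[]
for yaw in np.arange(0,6.3,.5):
  for o in([(A,)+HA],[(A,)+HA,(B,)+HB]):
    q,r=fit(o,[.7,.1,yaw]); best.append((np.abs(r).mean(),len(o),q,r))
for n in(1,2):
    p=min([t for t in best if t[1]==n],key=lambda t:t[0]);print("hopper",n,p[2],np.degrees(p[2][2]),p[3].round(1).tolist())
q=p[2]; print("handle",place(q,[(-.037,0,.233)]),"tip",place(q,[(-.1,0,.065)]))
print("tray handle",place(pT,[(-.081,0,.04)]))
print(env.observe()["time_s"])
E
```

```text
tray scene [ 0.48767425 -0.281987    4.41401206] 252.90426183192528 [[-0.3, -1.8], [-0.1, 33.0], [0.0, -0.3], [-0.2, -35.1], [0.8, 21.8]]
pred side crop [[214.0, 423.0], [251.0, 534.0], [100.0, 545.0], [76.0, 432.0], [142.0, 393.0]]
hopper 1 [0.78380028 0.0559772  3.52761068] 202.11720371858974 [[-1.3, 61.3], [-1.1, -1.1], [1.0, 0.2], [0.7, 0.4], [0.5, -3.3]]
hopper 2 [ 0.6794367  -0.05214049  0.25610224] 14.673577271549906 [[-20.8, 2.9], [-46.1, -1.2], [1.6, 0.9], [16.7, 2.4], [-55.4, -2.6], [12.6, 8.3], [-13.7, -7.7], [-13.9, -5.9], [-0.7, 0.8]]
handle [[ 0.64364346 -0.06151303  0.233     ]] tip [[ 0.58269823 -0.07747168  0.065     ]]
tray handle [[ 0.51148576 -0.20456599  0.04      ]]
0.2
```

I had the left/right signs mirrored, so I'll fix the correspondences.

```bash
python3 - <<'E'
from h import *
A=env.get_image("scene");B=env.get_image("side")
a=lambda L:[((u+.5)/5.33-.5+180,(v+.5)/5.33-.5+180) for u,v in L]
b=lambda L:[((u+.5)/3.6-.5+320,(v+.5)/3.6-.5+155) for u,v in L]
x,y,z=.06,.055,.042
TA=([(-x,y,z),(-x,-y,z),(x,-y,z),(x,y,z),(-.081,0,.06)],a([(447,120),(345,35),(218,130),(322,220),(412,43)]))
TB=([(-x,y,z),(x,y,z),(x,-y,z),(-x,-y,z),(-.081,0,.06)],b([(92,428),(248,432),(262,535),(92,535),(68,458)]))
HA=([(-.037,0,.253),(.068,.036,.203),(.068,-.036,.203),(.07,-.063,0),(.07,.063,0)],a([(632,189),(688,400),(555,398),(527,553),(720,565)]))
HB=([(-.037,0,.253),(-.07,-.063,0),(.07,-.063,0),(-.1,-.03,.065)],b([(172,40),(172,323),(280,265),(128,263)]))
for nm,P,Q,p0,h in(("tray",TA,TB,(.5,-.28),(-.081,0,.04)),("hopper",HA,HB,(.7,-.08),(-.037,0,.233))):
  for o in([(A,)+P],[(B,)+Q],[(A,)+P,(B,)+Q]):
    p,r=min([fit(o,[*p0,w]) for w in np.arange(0,6.3,.5)],key=lambda t:np.abs(t[1]).sum())
    print(nm,p.round(4),np.degrees(p[2]).round(1)%360,"handle",place(p,[h]).round(4),r.round(1).tolist())
print("tip",place(p,[(-.1,0,.065)]))
E
```

```text
tray [ 0.4917 -0.2796 -0.4153] 336.2 handle [[ 0.4176 -0.2469  0.04  ]] [[-0.1, -0.3], [-0.2, 0.2], [0.1, 0.2], [-0.2, -0.4], [0.3, 0.4]]
tray [ 0.4974 -0.2831 -0.4391] 334.8 handle [[ 0.4241 -0.2486  0.04  ]] [[0.2, 0.2], [-0.4, 0.4], [-0.1, 0.2], [0.8, -1.3], [-0.4, 0.2]]
tray [ 0.4956 -0.2818 -0.4319] 335.3 handle [[ 0.422  -0.2479  0.04  ]] [[-1.0, 0.6], [-0.8, 0.8], [-0.8, 0.5], [-1.5, 0.3], [-0.4, 1.2], [-0.7, 0.2], [-1.4, 0.1], [-0.8, -0.0], [0.1, -1.3], [-1.2, 0.2]]
hopper [0.6565 0.0106 0.2815] 16.1 handle [[6.209e-01 3.000e-04 2.330e-01]] [[-0.2, 2.7], [-1.5, 0.2], [0.6, -0.7], [0.4, -0.1], [0.1, -0.4]]
hopper [0.6695 0.014  6.5606] 15.899999999999977 handle [[0.6339 0.0038 0.233 ]] [[-0.8, -0.3], [0.7, 0.2], [-0.1, 0.8], [0.2, -0.7]]
hopper [0.6608 0.01   6.5962] 17.899999999999977 handle [[ 0.6256 -0.0014  0.233 ]] [[-1.2, 3.7], [-1.4, 0.9], [0.6, 0.7], [0.4, 1.4], [0.2, 0.1], [-2.4, 0.9], [-0.1, 1.6], [-1.8, 1.5], [-0.6, 1.0]]
tip [[ 0.56565689 -0.02080031  0.065     ]]
```

Tray and hopper fits agree to about a pixel. Tray yaw is about -24.5°, with the handle near (0.421,-0.248); hopper yaw is about 17°. Moving towards the tray handle, with jaws along tray y.

Emit:
carry_out --motion '[[[2,-6.5,12.4,-0.57,0,0,8.5],[2,-6.5,12.4,-0.57,0,0,8.5],[2,-6.5,12.4,-0.57,0,0,8.5],[2,-6.5,12.4,-0.57,0,0,8.5],[2,-6.5,12.4,-0.57,0,0,8.5]]]' --grip_force 80

```text
time_s: 0.72
position: [0.4829, -0.1274, 0.2216]
tool_rot: [[-0.002, 0.841, 0.541], [-0.0, 0.541, -0.841], [-1.0, -0.002, -0.001]]
ft_force: [0.2, -0.2, 0.0]
grip_width: 0.0849
```

```bash
cat >> h.py <<'E'
def go(pos,yaw,pitch=0):
    """shift (cm) and turn to put TCP at pos, tool down, jaw axis y at world yaw deg; pitch = tilt about jaw axis (deg)"""
    from scipy.spatial.transform import Rotation as Ro
    s=env.observe(); R=np.array(s["tool_rot"]); c,n=np.cos(np.radians(yaw)),np.sin(np.radians(yaw))
    G=np.array([[0,c,n],[0,n,-c],[-1,0,0]]); G=Ro.from_rotvec(np.radians(pitch)*G[:,1]).as_matrix()@G
    p=np.array(s["position"])
    print("t",round(s["time_s"],2),"pos",p.round(4),"yaw",np.degrees(np.arctan2(R[1,1],R[0,1])).round(1),"F",np.round(s["ft_force"],1),"w",round(s["grip_width"],4))
    print("shift cm",(R.T@(np.array(pos)-p)*100).round(2),"turn",Ro.from_matrix(R.T@G).as_rotvec().round(3))
E
python3 -c "
from h import *
go((.421,-.248,.12),65.5)"
```

```text
t 0.72 pos [ 0.4829 -0.1274  0.2216] yaw 32.8 F [ 0.2 -0.2  0. ] w 0.0849
shift cm [ 10.17 -11.72   6.79] turn [-0.571 -0.001  0.002]
```

Emit:
carry_out --motion '[[[8,-11.7,6.8,-0.57,0,0,8.5],[8,-11.7,6.8,-0.57,0,0,8.5],[8,-11.7,6.8,-0.57,0,0,8.5],[8,-11.7,6.8,-0.57,0,0,8.5],[8,-11.7,6.8,-0.57,0,0,8.5]]]'

```text
time_s: 1.13
position: [0.4205, -0.2473, 0.1394]
tool_rot: [[-0.004, 0.416, 0.909], [0.002, 0.909, -0.416], [-1.0, 0.0, -0.004]]
ft_force: [0.1, 0.1, 0.6]
grip_width: 0.0851
```

```bash
python3 -c "
from h import *
d=env.get_image('wrist');cv2.imwrite('pics/w1.png',d['image'][:,:,::-1])
print(d['fov_y'],d['cx'],d['cy'])
f=200/np.tan(np.radians(d['fov_y']/2))
def fe(X):
    c=np.array(d['R'])@np.array(X)+d['t'];r=np.hypot(c[0],c[1]);k=f*np.arctan2(r,c[2])/r
    return (d['cx']+k*c[0],d['cy']+k*c[1])
for p in place((.495,-.281,-.427),[(-.1,0,.06),(-.062,0,.06),(-.06,.055,.042),(-.06,-.055,.042),(.06,.055,.042),(.06,-.055,.042)]): print(np.round(fe(p)))
go((.421,-.248,.032),65.5)"
```

```text
65.70646984690485 319.8241019112506 197.1106428853166
[321. 185.]
[321. 235.]
[389. 228.]
[253. 228.]
[377. 339.]
[265. 340.]
t 1.18 pos [ 0.4214 -0.2463  0.1404] yaw 65.8 F [ 0.3 -0.5  0.4] w 0.0848
shift cm [10.84 -0.18  0.07] turn [ 0.005 -0.003 -0.001]
```

View pics/w1.png

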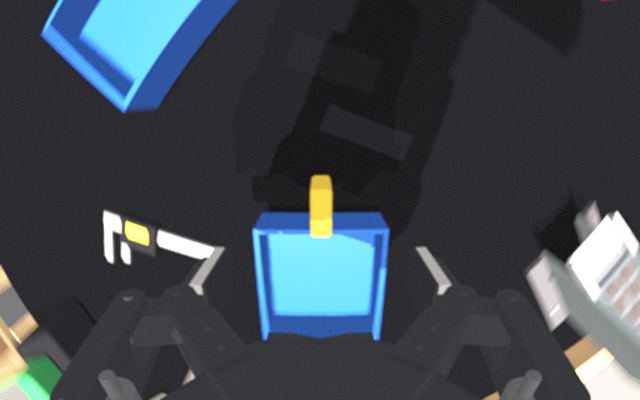

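The wrist view shows the yellow handle at (321,205) and the tray rim at x 254–388, matching the prediction to about 1 px. The caliper tip is at (215,250), so I'll descend with the jaws narrowed to stay clear.

Emit:
carry_out --motion '[[[3.5,-0.2,0,0,0,0,5],[7,-0.2,0,0,0,0,5],[9.5,-0.2,0,0,0,0,5],[10.8,-0.2,0,0,0,0,5],[10.8,-0.2,0,0,0,0,5]]]'

```text
time_s: 1.6
position: [0.4218, -0.245, 0.0323]
tool_rot: [[-0.003, 0.419, 0.908], [0.003, 0.908, -0.419], [-1.0, 0.002, -0.004]]
ft_force: [-0.6, 1.0, 0.8]
grip_width: 0.0503
```

Emit:
carry_out --motion '[[[0,0,0,0,0,0,1],[0,0,0,0,0,0,1],[0,0,0,0,0,0,1],[0,0,0,0,0,0,1],[0,0,0,0,0,0,1]]]'

```text
time_s: 2.02
position: [0.4231, -0.2467, 0.0358]
tool_rot: [[0.002, 0.418, 0.909], [-0.002, 0.909, -0.418], [-1.0, -0.001, 0.003]]
ft_force: [-1.3, 1.3, 6.8]
grip_width: 0.0154
```

Emit:
carry_out --motion '[[[0,0,0,0,0,0,1],[-0.5,0,0,0,0,0,1],[-1.5,0,0,0,0,0,1],[-3,0,0,0,0,0,1],[-3,0,0,0,0,0,1]]]'

```text
time_s: 2.43
position: [0.4231, -0.2468, 0.0667]
tool_rot: [[0.003, 0.418, 0.909], [-0.003, 0.909, -0.418], [-1.0, -0.001, 0.004]]
ft_force: [0.7, -0.4, -1.5]
grip_width: 0.015
```

```bash
python3 -c "
from h import *
d=env.get_image('wrist');cv2.imwrite('pics/w2.png',d['image'][:,:,::-1])
go((.39,-.072,.06),107)"
```

```text
t 2.48 pos [ 0.4228 -0.2466  0.0655] yaw 65.3 F [-0.6  0.1 -2. ] w 0.0153
shift cm [  0.51  14.49 -10.27] turn [-0.728  0.002  0.002]
```

Emit:
carry_out --motion '[[[0,3,-2.2,-0.12,0,0,1],[0,6,-4.4,-0.24,0,0,1],[0,9,-6.5,-0.36,0,0,1],[0,12,-8.5,-0.48,0,0,1],[0,14.5,-10.3,-0.6,0,0,1]]]'

```text
time_s: 2.9
position: [0.3881, -0.0693, 0.0639]
tool_rot: [[-0.001, -0.174, 0.985], [0.001, 0.985, 0.174], [-1.0, 0.001, -0.001]]
ft_force: [0.4, 2.0, -1.7]
grip_width: 0.0147
```

Emit:
carry_out --motion '[[[0,0,0,-0.12,0,0,1],[0,0,0,-0.128,0,0,1],[0,0,0,-0.128,0,0,1]]]'

```text
time_s: 3.15
position: [0.3895, -0.0716, 0.0642]
tool_rot: [[0.0, -0.29, 0.957], [-0.0, 0.957, 0.29], [-1.0, -0.0, 0.0]]
ft_force: [0.4, 0.0, -1.2]
grip_width: 0.0151
```

```bash
cat >> h.py <<'E'
def fe(d,X):
    X=np.atleast_2d(X)@np.array(d["R"]).T+np.array(d["t"]); f=200/np.tan(np.radians(d["fov_y"]/2))
    r=np.hypot(X[:,0],X[:,1]); k=f*np.arctan2(r,X[:,2])/r
    return np.c_[d["cx"]+k*X[:,0],d["cy"]+k*X[:,1]]
E
python3 -c "
from h import *
d=env.get_image('wrist');im=d['image'][:,:,::-1].copy()
for p in ((.6608,.01,.306),):
  P=fe(d,place(p,[(-.1,.03,.065),(-.1,-.03,.065),(-.07,.063,0),(-.07,-.063,0),(-.07,.036,.2),(-.07,-.036,.2),(-.055,0,.253),(-.07,.049,0)]))
  print(P.round())
  for u,v in P: cv2.circle(im,(int(u),int(v)),3,(0,255,0),1)
cv2.imwrite('pics/w3.png',im)
go((.39,-.072,.06),107)"
```

```text
[[355. 447.]
 [282. 447.]
 [379. 406.]
 [259. 406.]
 [371. 596.]
 [266. 596.]
 [319. 653.]
 [366. 407.]]
t 3.2 pos [ 0.3896 -0.072   0.0642] yaw 106.8 F [ 0.3  0.3 -1.8] w 0.0154
shift cm [ 0.42 -0.01  0.04] turn [-0.004  0.     0.   ]
```

View pics/w3.png

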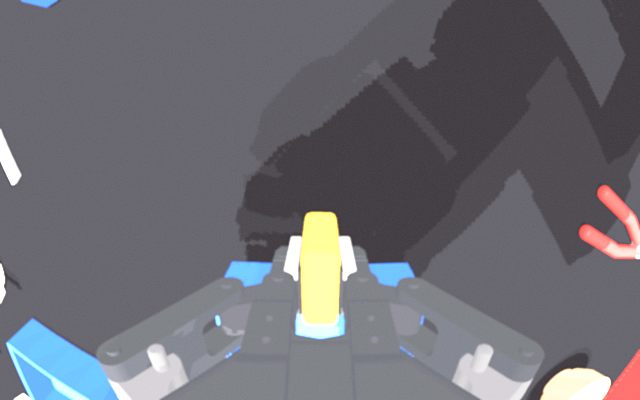

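The wrist view shows the tray firmly held, square at (320,265), but the hopper is out of frame. I'll refine the hopper pose from a single composite of both fixed cameras, now that the gripper no longer hides it.

```bash
python3 - <<'E'
from h import *
A=env.get_image("scene");B=env.get_image("side")
p=(.6608,.01,.306)
a=cv2.resize(A["image"][190:300,255:340,::-1],None,fx=5,fy=5,interpolation=2)
b=cv2.resize(B["image"][150:260,325:400,::-1],None,fx=5,fy=5,interpolation=2)
cv2.imwrite("pics/comp.png",np.hstack([a,b]));print(a.shape,b.shape)
E
```

```text
(550, 425, 3) (550, 375, 3)
```

View pics/comp.png

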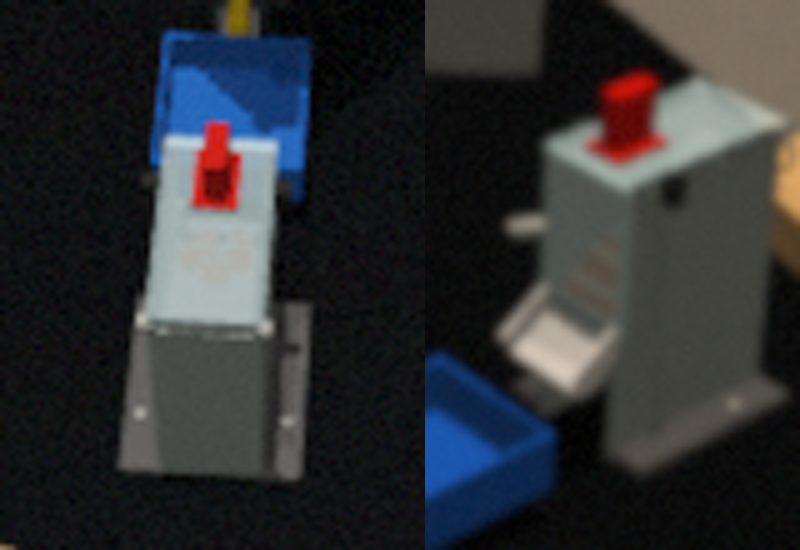

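```bash
python3 - <<'E'
from h import *
A=env.get_image("scene");B=env.get_image("side")
a=lambda L:[(u/5+255-.4,v/5+190-.4) for u,v in L]
b=lambda L:[((u-425)/5+325-.4,v/5+150-.4) for u,v in L]
HA=([(-.037,0,.253),(.068,.036,.203),(.068,-.036,.203),(.07,-.063,0),(.07,.063,0),(-.07,.063,.004)],a([(217,141),(268,325),(143,320),(120,468),(302,478),(312,302)]))
HB=([(-.037,0,.253),(-.07,-.063,0),(.07,-.063,.004),(-.1,-.03,.065),(-.1,.03,.065)],b([(628,80),(638,475),(790,395),(572,393),(500,335)]))
for o in([(A,)+HA],[(B,)+HB],[(A,)+HA,(B,)+HB]):
    p,r=fit(o,[.66,.01,.3])
    print(p.round(4),np.degrees(p[2]).round(1),"handle",place(p,[(-.037,0,.233)]).round(4),"trayhandle",place(p,[(-.221,0,0)]).round(4),r.round(1).tolist())
# tray at present, check both cams: front rim corners
s=env.observe(); y=np.radians(16.8); hp=s["position"]; c=np.array(hp[:2])+.081*np.array([np.cos(y),np.sin(y)])
P=place((*c,y),[(-.06,.055,.072),(-.06,-.055,.072)]);print("tray rear rim pred crop",((proj(A,P)-[255,190])*5).round().tolist())
P=place((*c,y),[(.06,-.055,.072),(.06,.055,.072)]);print("tray front rim pred side crop",((proj(B,P)-[325,150])*5+[425,0]).round().tolist())
E
```

```text
[0.6563 0.0105 0.2811] 16.1 handle [[6.207e-01 3.000e-04 2.330e-01]] trayhandle [[ 0.4439 -0.0508  0.    ]] [[0.0, -0.1], [-1.0, 0.1], [1.2, -0.1], [0.3, -0.0], [-0.2, -0.0], [-0.1, 0.1]]
[0.6667 0.0141 0.2511] 14.4 handle [[0.6309 0.0049 0.233 ]] trayhandle [[ 0.4526 -0.0408  0.    ]] [[0.4, -0.1], [-0.6, 0.1], [-0.8, 0.1], [-0.1, -1.3], [2.2, 2.0]]
[0.6588 0.0108 0.293 ] 16.8 handle [[6.234e-01 1.000e-04 2.330e-01]] trayhandle [[ 0.4472 -0.053   0.    ]] [[-0.3, 0.6], [-0.9, 0.7], [1.2, 0.7], [0.3, 0.8], [-0.1, 0.4], [-0.5, 0.5], [-1.0, 1.0], [-1.1, 1.3], [-2.4, 0.5], [-0.7, 0.2], [1.0, 3.7]]
tray rear rim pred crop [[306.0, 39.0], [161.0, 33.0]]
tray front rim pred side crop [[549.0, 426.0], [433.0, 349.0]]
```

The scene fit has sub-pixel residuals, and the tray's predicted rim matches there too. The side camera carries about 1 px bias, so I trust the scene fit: hopper (0.658,0.011), yaw 16.4°. Next I'll lower the tray, slide it in under the tip and set it down.

```bash
python3 -c "
from h import *
go((.446,-.0514,.044),106.4)"
```

```text
t 3.4 pos [ 0.3894 -0.0721  0.0642] yaw 106.9 F [-0.2 -1.1 -1.6] w 0.015
shift cm [2.02 0.34 6.01] turn [0.008 0.    0.   ]
```

Emit:
carry_out --motion '[[[1,0.3,0,0.008,0,0,1],[2,0.3,0,0.008,0,0,1],[2,0.3,2,0.008,0,0,1],[2,0.3,4,0.008,0,0,1],[2,0.3,6,0.008,0,0,1]]]'

```text
time_s: 3.82
position: [0.4466, -0.0512, 0.0441]
tool_rot: [[-0.0, -0.283, 0.959], [0.0, 0.959, 0.283], [-1.0, 0.0, -0.0]]
ft_force: [1.2, -0.7, -0.9]
grip_width: 0.0153
```

Emit:
carry_out --motion '[[[0,0,0,0,0,0,1],[0.4,0,0,0,0,0,1],[0.8,0,0,0,0,0,1],[0.9,0,0,0,0,0,1],[0.9,0,0,0,0,0,1]]]'

```text
time_s: 4.23
position: [0.4451, -0.0512, 0.0358]
tool_rot: [[0.0, -0.284, 0.959], [0.0, 0.959, 0.284], [-1.0, 0.0, 0.0]]
ft_force: [-1.8, 1.9, 11.1]
grip_width: 0.0149
```

```bash
python3 -c "
from h import *
go((.446,-.0514,.035),106.4)
A=env.get_image('scene');B=env.get_image('side')
a=cv2.resize(A['image'][170:290,255:335,::-1],None,fx=5,fy=5,interpolation=2)
b=cv2.resize(B['image'][150:270,320:400,::-1],None,fx=5,fy=5,interpolation=2)
cv2.imwrite('pics/comp2.png',np.hstack([a,b]))"
```

```text
t 4.23 pos [ 0.4451 -0.0512  0.0358] yaw 106.5 F [-1.8  1.9 11.1] w 0.0149
shift cm [ 0.08 -0.04  0.08] turn [ 0.002  0.    -0.   ]
```

View pics/comp2.png

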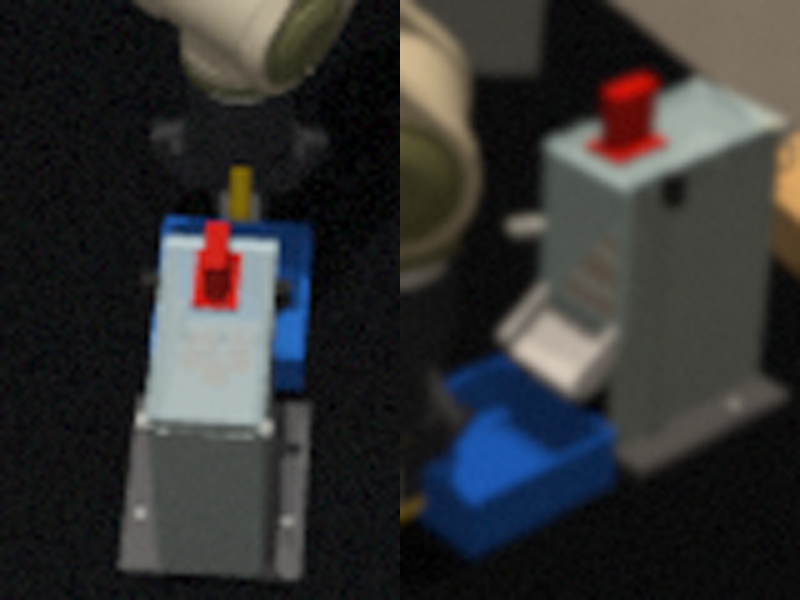

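The tray sits under the chute tongue: in the side view its rim corner is at (612,430), in front of the hopper foot. Now I'll release it and rise.

Emit:
carry_out --motion '[[[0,0,0,0,0,0,5],[0,0,0,0,0,0,5],[0,0,0,0,0,0,5],[0,0,0,0,0,0,5],[-1,0,0,0,0,0,5]]]'

```text
time_s: 4.75
position: [0.4449, -0.0509, 0.0442]
tool_rot: [[-0.003, -0.285, 0.959], [0.001, 0.959, 0.285], [-1.0, 0.002, -0.002]]
ft_force: [0.2, -0.0, 0.3]
grip_width: 0.05
```

Emit:
carry_out --motion '[[[-4,0,0,0,0,0,5],[-8,0,0,0,0,0,5],[-12,0,0,0,0,0,5],[-16,0,0,0,0,0,5],[-20,0,0,0,0,0,5]]]'

```text
time_s: 5.17
position: [0.4451, -0.0508, 0.2473]
tool_rot: [[-0.0, -0.285, 0.959], [0.0, 0.959, 0.285], [-1.0, 0.0, -0.0]]
ft_force: [1.1, -0.7, -0.3]
grip_width: 0.0503
```

Emit:
carry_out --motion '[[[-4,0,0,0,0,0,5],[-6,0,4,0,0,0,5],[-6,0,8,0,0,0,5],[-6,0,12,0,0,0,5],[-6,0,12,0,0,0,5]]]'

```text
time_s: 5.58
position: [0.5652, -0.0155, 0.3029]
tool_rot: [[-0.001, -0.287, 0.958], [0.001, 0.958, 0.287], [-1.0, 0.001, -0.001]]
ft_force: [0.4, -0.3, -1.2]
grip_width: 0.0499
```

```bash
python3 -c "
from h import *
A=env.get_image('scene')
p=(.658,.011,np.radians(16.4))
t=(.658-.14*.959,.011-.14*.2823,np.radians(16.4))
print('tray rim pred',((proj(A,place(t,[(-.06,-.055,.042),(-.06,.055,.042),(-.1,0,.06)]))-[255,170])*5).round().tolist())
cv2.imwrite('pics/a3.png',cv2.resize(A['image'][170:290,255:335,::-1],None,fx=5,fy=5,interpolation=2))
d=env.get_image('wrist');im=d['image'][:,:,::-1].copy()
L=[(-.055,.008,.253),(-.055,-.008,.253),(-.019,-.008,.253),(-.019,.008,.253),(-.1,.03,.065),(-.1,-.03,.065)]+[(-.14+i*.06,j*.055,.042) for i in(-1,1) for j in(-1,1)]
print(fe(d,place(p,L)).round(1).tolist())
cv2.imwrite('pics/w4.png',im)
h=place(p,[(-.037,0,.232)])[0];go(h,106.4)"
```

```text
tray rim pred [[161.0, 220.0], [307.0, 227.0], [237.0, 167.0]]
[[330.9, 284.3], [307.7, 284.2], [308.3, 324.0], [329.8, 324.1], [344.1, 167.5], [294.8, 167.3], [276.0, 86.3], [363.7, 86.8], [277.4, 179.0], [361.4, 179.4]]
t 5.68 pos [ 0.5613 -0.0165  0.3038] yaw 106.6 F [-0.5  0.3 -0. ] w 0.0503
shift cm [ 7.17 -0.13  6.37] turn [ 0.004 -0.002 -0.001]
```

View pics/w4.png

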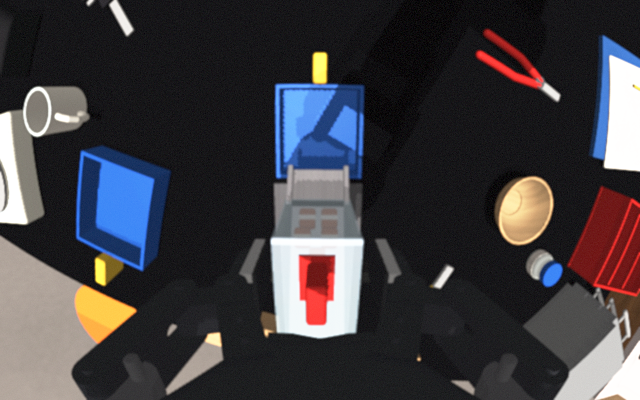

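The wrist view shows the tray rim at x 276–364, y 86–178, exactly as predicted. The chute tip is at (319,166) over its inner part, and the red handle top is at about (317,300), 1–2 mm towards -y from the estimate. Descending onto the handle.

Emit:
carry_out --motion '[[[0,-0.2,3.5,0.004,0,0,5],[0,-0.2,6.4,0.004,0,0,5],[2.5,-0.2,6.4,0.004,0,0,5],[5,-0.2,6.4,0.004,0,0,5],[7.1,-0.2,6.4,0.004,0,0,5]]]' --grip_force 100

```text
time_s: 6.1
position: [0.6216, -0.0008, 0.233]
tool_rot: [[-0.001, -0.281, 0.96], [0.0, 0.96, 0.281], [-1.0, 0.0, -0.001]]
ft_force: [-0.1, 0.2, -0.5]
grip_width: 0.0502
```

Emit:
carry_out --motion '[[[0,0,0,0,0,0,5],[0,0,0,0,0,0,1],[0,0,0,0,0,0,1],[0,0,0,0,0,0,1],[0,0,0,0,0,0,1]]]'

```text
time_s: 6.52
position: [0.623, -0.0009, 0.2367]
tool_rot: [[0.004, -0.281, 0.96], [-0.001, 0.96, 0.281], [-1.0, -0.002, 0.003]]
ft_force: [-2.2, -1.3, 7.7]
grip_width: 0.0145
```

Emit:
carry_out --motion '[[[0,0,0,0,0,0,1],[0,0,0,0,0,0,1]]]'

```text
time_s: 6.68
position: [0.623, -0.0009, 0.2367]
tool_rot: [[0.004, -0.281, 0.96], [-0.001, 0.96, 0.281], [-1.0, -0.002, 0.003]]
ft_force: [-1.7, -2.3, 7.2]
grip_width: 0.0141
```

```bash
python3 -c "
from h import *
h=place((.658,.011,np.radians(16.4)),[(-.037,0,.232)])[0];go(h,106.4)
hz=.203;z0=env.observe()['position'][2]-hz
for th in(.05,.1,.15,.2,.22):
  c,s=np.cos(th),np.sin(th); print(th,'toolx',round(-100*(.105*s+z0*(c-1)),2),'toolz',round(100*(.105*(1-c)+z0*s),2))
B=env.get_image('side');b=cv2.resize(B['image'][130:250,310:420,::-1],None,fx=5,fy=5,interpolation=2);cv2.imwrite('pics/b4.png',b)"
```

```text
t 6.68 pos [ 0.623  -0.0009  0.2367] yaw 106.3 F [-1.7 -2.3  7.2] w 0.0141
shift cm [ 0.47  0.16 -0.01] turn [-0.002  0.003  0.002]
0.05 toolx -0.52 toolz 0.18
0.1 toolx -1.03 toolz 0.39
0.15 toolx -1.53 toolz 0.62
0.2 toolx -2.02 toolz 0.88
0.22 toolx -2.21 toolz 0.99
```

The handle is gripped at width 14.5 mm. The arm is somewhat compliant, so I'll lift slowly along the hinge arc in small steps.

Emit:
carry_out --motion '[[[-0.2,0,0.02,0,0.005,0,1],[-0.4,0,0.05,0,0.01,0,1],[-0.55,0,0.1,0,0.02,0,1],[-0.7,0,0.15,0,0.03,0,1],[-0.85,0,0.2,0,0.045,0,1]]]'

```text
time_s: 7.15
position: [0.6249, -0.0003, 0.2427]
tool_rot: [[-0.044, -0.281, 0.959], [-0.014, 0.96, 0.281], [-0.999, -0.001, -0.046]]
ft_force: [4.7, -3.5, -6.5]
grip_width: 0.0145
```

Emit:
carry_out --motion '[[[-0.1,0,0.02,0,0.01,0,1],[-0.2,0,0.05,0,0.02,0,1],[-0.3,0,0.08,0,0.03,0,1],[-0.4,0,0.12,0,0.04,0,1],[-0.5,0,0.15,0,0.05,0,1]]]'

```text
time_s: 7.57
position: [0.6268, 0.0002, 0.2477]
tool_rot: [[-0.091, -0.281, 0.955], [-0.028, 0.96, 0.28], [-0.995, -0.001, -0.095]]
ft_force: [4.7, -4.0, -6.8]
grip_width: 0.0141
```

Emit:
carry_out --motion '[[[-0.1,0,0.03,0,0.01,0,1],[-0.2,0,0.07,0,0.02,0,1],[-0.3,0,0.1,0,0.03,0,1],[-0.4,0,0.14,0,0.04,0,1],[-0.5,0,0.18,0,0.05,0,1]]]'

```text
time_s: 7.98
position: [0.629, 0.0009, 0.2527]
tool_rot: [[-0.139, -0.281, 0.95], [-0.042, 0.96, 0.278], [-0.989, -0.001, -0.145]]
ft_force: [4.7, -3.6, -4.8]
grip_width: 0.014
```

Emit:
carry_out --motion '[[[-0.1,0,0.03,0,0.01,0,1],[-0.2,0,0.07,0,0.02,0,1],[-0.3,0,0.1,0,0.03,0,1],[-0.4,0,0.14,0,0.04,0,1],[-0.5,0,0.18,0,0.05,0,1]]]'

```text
time_s: 8.4
position: [0.6314, 0.0016, 0.2575]
tool_rot: [[-0.186, -0.281, 0.942], [-0.055, 0.96, 0.275], [-0.981, -0.001, -0.194]]
ft_force: [4.2, -4.4, -4.5]
grip_width: 0.0142
```

Emit:
carry_out --motion '[[[0,0,0,0,0,0,1],[0,0,0,0,0,0,1],[0,0,0,0,0,0,1],[0,0,0,0,0,0,1],[0,0,0,0,0,0,1]]]'

```text
time_s: 8.82
position: [0.6314, 0.0016, 0.2575]
tool_rot: [[-0.185, -0.281, 0.942], [-0.055, 0.96, 0.275], [-0.981, -0.001, -0.193]]
ft_force: [3.6, -5.3, -4.9]
grip_width: 0.0145
```

```bash
python3 -c "
from h import *
A=env.get_image('scene');B=env.get_image('side');W=env.get_image('wrist')['image'][:,:,::-1]
b=cv2.resize(B['image'][150:270,320:400,::-1],None,fx=5,fy=5,interpolation=2)
w=cv2.resize(W[50:350,220:420],(400,600),interpolation=2)
cv2.imwrite('pics/comp5.png',np.hstack([b,w]))
s=env.observe();print(s['time_s'],s['position'],s['ft_force'])"
```

```text
8.9667 [0.63139902 0.00155718 0.25748718] [ 4.08464771 -4.76712256 -5.14299699]
```

View pics/comp5.png

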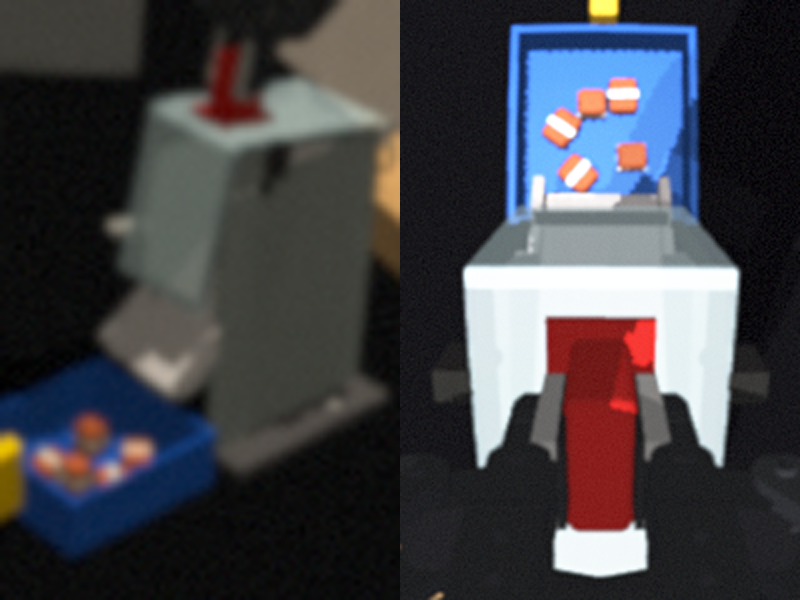

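All five weights are in the tray (right half, around (560–630, 95–175)) and the chute is empty. As a final check I'll compare the lid angle with the picture's front corners: the near top front corner moved from full-image side (366.6,187.2) to (366.6,180.0), and the front plate's lower near corner is now at about crop (193,302).

```bash
python3 -c "
from h import *
B=env.get_image('side'); p=(.658,.011,np.radians(16.4)); 
def lid(x,y,z,th):
  x-=.068;z-=.203;c,s=np.cos(th),np.sin(th)
  return place(p,[(.068+c*x+s*z,y,.203-s*x+c*z)])
f=lambda *a:proj(B,lid(*a))[0]
for th in(.13,.16,.18,.2,.22,.25): print(th,'corner move',(f(-.072,-.036,.206,th)-f(-.072,-.036,.206,0)).round(1),'handle top',(f(-.037,0,.253,th)-f(-.037,0,.253,0)).round(1),'redbase',(f(-.06,0,.207,th)-f(-.06,0,.207,0)).round(1))
s=env.observe();print(s['time_s'],np.abs(s['qvel']).max(),s['grip_width'])"
```

```text
0.13 corner move [ 0.7 -5.4] handle top [ 2.  -4.5] redbase [ 0.6 -4.9]
0.16 corner move [ 1.  -6.7] handle top [ 2.5 -5.6] redbase [ 0.9 -6. ]
0.18 corner move [ 1.1 -7.5] handle top [ 2.8 -6.3] redbase [ 1.  -6.8]
0.2 corner move [ 1.3 -8.4] handle top [ 3.2 -6.9] redbase [ 1.2 -7.6]
0.22 corner move [ 1.5 -9.3] handle top [ 3.6 -7.6] redbase [ 1.4 -8.3]
0.25 corner move [  1.9 -10.6] handle top [ 4.1 -8.6] redbase [ 1.7 -9.5]
9.0167 0.07403037984732706 0.014550356162525157
```

```bash
python3 -c "
from rig import env
print(env.close_job())"
```

```text
the job is handed in; nothing more can be done
None
```

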